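# Open the glass-waste box with its lifting lever

### The arm

A 6-joint arm with a two-finger parallel gripper is mounted at the origin on the work surface. World frame = base frame: x ahead of the robot, y to its left, z up, the work surface at z = 0. Lengths are in m, angles in degrees, forces in N, time in s.
With the tool pointing down it reaches from about 0.4 to 0.825 m from the base axis. Payload 7 kg.
Tool frame: the origin (TCP) lies midway between the tips of the shut fingers; the grasp point (between the pads) lies ctrl.tcp_to_grasp behind it (ctrl.tcp_to_grasp is the distance from the TCP to the grasp point, in m); z points along the fingers, y is the line along which they close (so a half turn about z gives the same grasp; the last joint's range is limited). The gripper opens to 88 mm and grips with 3 to 60 N. Pads are 19 mm wide; open, the fingers measure 130 mm over their backs; the gripper's body (78 mm by 193 mm) begins 47 mm behind the grasp point.
Start: joints at [-49.441, 20.546, 0.682, 0, -70.136, -16.507], TCP at [0.275, -0.616, 0.227] pointing down, gripper open.
Joint ranges: [-176.03, 176.03], [-82.01, 121.73], [-58.28, 71.71], [-173.87, 95.51], [-174.79, -0.11], [-173.66, 173.66]. Speed limits (degrees/s): [136.94, 136.94, 172.46, 180, 180, 180].

### API

Orientations are given as [roll, pitch, yaw] about the fixed x, y, z axes, in that order (R = Rz(yaw) Ry(pitch) Rx(roll)).
In Python, from plant import ctrl, imaging, close_job gives the robot as it stands.
- The arm moves only by the shell command python3 -m crank 'ROWS'. ROWS is JSON, a list of rows, each a list of 3 entries, a list of its own where there are three numbers: the shift along the world's x, y, z in m, then the turn, a rotation vector about the world's x, y, z in degrees, then the opening, from -1 (shut) to 1 (fully open), so that 0 is half open. A call has 1 to 12 rows; each row shifts and turns the commanded pose from where the row before left it; what a row does not reach is not made up. A row lasts 1/10 s, in which the tool goes at most 50 mm and 8.59 degrees, less where a joint would pass 70% of its speed; a pose out of reach is approached as far as the arm can. A call is refused whole if a number of a shift passes 0.05 or a number of a turn 8.59, either way. A call with a gripper value outside its range is refused whole. The fingers move at their own pace and stop on an object; the grip force is fixed at half the most. Time passes only in rows, so rows that do not move let the fingers close. It gives the time, the measured TCP pose, the force, the opening and the grip force at its end, in the units of the state.
- ctrl.get_obs(): the state, without advancing time (a new reading comes with each control period).
- imaging.snapshot(name): name is "scene" or "top"; returns (picture, depth): 384x512x3 uint8, blue, green, red; 384x512 float32, m along the optical axis (not along the pixel's ray), 0 where there is no reading.
- imaging.camera_model(name): a dict with "mtx" (3x3 intrinsics, pixels), "R" (3x3) and "t" (3): a world point X has camera coordinates R X + t. Camera axes: x right, y down, z forward; pixel columns grow to the right and rows downward; lengths in m; the calibration is good to about 2 mm. A picture is of the moment at which its call begins. camera_model takes no time and is no camera call.
- close_job(): hands the job in; it is judged then, once.
The state is a dict: "clock": time; "joint_pos": joint angles; "qvel": joint speeds; "tau": joint torques, N m; "tool_pos": TCP position; "orientation": TCP orientation; "force": force on the tool from outside, world axes, zero at the start; "moment": the same for the moment, N m; "opening": finger opening in m; "gripper_force": force on a finger pad.
Only numpy, scipy, OpenCV 4.12 (cv2) and the standard library are available. Lean on these libraries where they do the work, as an engineer would, in place of code of your own. Each camera call takes 0.05 s, during which the arm holds its last target. There are 200 camera calls.

### The job

With a fingertip, push the peg of the safety stop round until the stop is swung fully out from under the lever; then press the pad on the long end of the lever all the way down onto its rubber buffer, so that the short end raises the heavy steel lid of the glass-waste box. The program finishes while still holding the lever down, with the lid held open by the lever. Do not touch the lid itself or lift the lever out of its saddle, pick nothing up, and leave the flask, the bottle and the cork rings where they stand.

Things in the scene. Friction and masses are not known exactly. Their poses are not given: they have to be found in the camera images.
- station: Fixed blue-painted base plate 470 x 130 x 8 mm of the whole lifter. Origin on the bench, straight below the lever's pivot pin. x: level, along the lever from pin to the lidded box (short end); the long end is towards -x; z up. In this frame: grey open box 120 x 150 mm, 77 mm high, at x 95 to 215 mm; rubber buffer for the lever, 32 mm across, top at z 34 mm, at x -200. Place and yaw vary.
- saddle (a point): Centre of the slots of the two steel saddle cheeks (together 56 mm across, tops 98 mm above the bench) in which the lever's pivot pin rests, 85 mm above the bench. Axes as the station's.
- lever: Loose aluminium lever bar, 305 x 24 x 12 mm, lying by its 10 mm cross pin in the open-topped saddle. Origin at the pin's centre. At rest the long end slopes 0.22 rad up, while the frame given here is level, x as the station's x, y along the pin; fully pressed it has turned 0.44 rad about y, long end down.
- lever_pad (a point): Centre of the top face of the dark grey rubber press pad (40 mm wide, 46 mm along the lever) on the lever's long end, 200 mm from the pin. At rest 139 mm above the bench; it goes down nearly straight by 87 mm, to 52 mm, where the lever lies on the buffer. Takes about 3 to 10 N; let go, the lid's weight brings it up. With the stop under the lever it goes down only about 20 mm.
- lever_tip (a point): Centre of the round steel nose (12 mm across) at the lever's short end, 80 mm from the pin, under the lip of the lid.
- lid (a joint): Hinge angle of the heavy steel lid, rad: 0 closed, about 0.25 when the lever is fully pressed. It falls shut by its own weight. The lid is a steel slab 115 x 156 x 22 mm (about 2.5 to 5 kg) hinged on the box's edge farthest from the lever.
- lid_lip (a point): Middle of the front upper edge of the lid's lip (60 mm wide, 10 mm thick), which juts out over the short end of the lever; 88 mm above the bench when closed.
- stop (a joint): Angle of the swing-out safety stop about its upright post, rad: 0 straight across under the lever (starts at 0 to 0.2), 1.4 at its end, fully out; clear of the lever above 1.1. Grows clockwise seen from above, stays where it is left, needs about 2 N at the peg.
- stop_pivot (a point): Top of the stop's pivot on its post's axis, 93 mm above the bench, in the station frame at x -90, y +50 mm. The stop is a flat steel bar 14 mm wide, 12 mm thick (79 to 91 mm above the bench); its blocking arm runs 66 mm from the pivot under the lever, its tail 55 mm the other way.
- stop_peg (a point): Top centre of the upright round steel peg (14 mm across) on the stop's tail, 48 mm from the pivot axis; it stands from 91 to 125 mm above the bench. At joint value 0 the peg lies straight out from the lever (station +y); push it towards the box (station +x), round an arc, to open the stop.
- ring_mid (a point): Bystander: centre, half-way up, of the cork ring (100 mm across, 30 mm high) which carries the flask.
- flask_mid (a point): Bystander: centre of the ball of the round glass flask (90 mm across, its neck up to 164 mm above the bench) sitting in the cork ring.
- bottle_mid (a point): Bystander: centre, half-way up, of the amber bottle (64 mm across, 130 mm high).
- spare_mid (a point): Bystander: centre, half-way up, of the empty cork ring (80 mm across, 25 mm high) lying beyond the lever's long end.

How it is judged:
By the outcome, as a careful person would: the job done as asked, in the order asked, and still so for the second after the job is handed in, while the arm keeps its last pose, push and grip.
It also fails if it takes over 43 s, if anything falls off the work surface, if the arm or the gripper's body presses on something with over 40 N, if the wrist force passes 120 N, or if a joint passes its speed limit or range.

## Working session

There is one attempt and no reset: what is moved stays moved. The work goes in short steps, Python scripts to look and compute and a shell command to move; the robot and the scene stay as the last step left them, time stands still between calls to the robot, and variables do not carry over. Pictures are saved under pics/ and viewed, at most 10 in all, crops included, and the job is handed in when it is done.

```bash
mkdir -p pics; ls; python3 - <<'E'
from plant import ctrl, imaging
import cv2, numpy as np
for n in ("scene","top"):
    im,d=imaging.snapshot(n); cv2.imwrite(f"pics/{n}0.png",im); np.savez(f"pics/{n}0.npz",im=im,d=d)
    c=imaging.camera_model(n); print(n,c["mtx"].round(1).tolist(),(-c["R"].T@c["t"]).round(3),c["R"].round(3).tolist())
print(ctrl.get_obs(), ctrl.tcp_to_grasp)
E
```

```text
pics
scene [[360.5, 0.0, 252.4], [0.0, 360.5, 186.7], [0.0, 0.0, 1.0]] [1.227 0.201 0.765] [[-0.22, 0.975, -0.013], [0.688, 0.146, -0.711], [-0.692, -0.166, -0.703]]
top [[350.6, 0.0, 253.4], [0.0, 350.6, 188.8], [0.0, 0.0, 1.0]] [0.473 0.034 0.995] [[0.014, -1.0, 0.019], [-0.991, -0.016, -0.135], [0.135, -0.017, -0.991]]
{'clock': 0.1, 'joint_pos': array([-4.94417107e+01,  2.05879006e+01,  6.38807082e-01, -1.70229135e-02,
       -7.01359688e+01, -1.65088118e+01]), 'qvel': array([ 0.08068968, -0.10296058,  0.09894931,  0.10430202, -0.06898634,
       -0.0261885 ]), 'tau': array([-1.34716884e-03, -5.84165025e+01,  2.93749791e+01,  7.01562658e+00,
        1.02067858e-02, -7.19893751e-05]), 'tool_pos': array([ 0.27489217, -0.61600915,  0.22571055]), 'orientation': array([ 1.79913896e+02, -8.82994081e-03, -1.55956312e+02]), 'force': array([0.8762558 , 0.52807354, 0.00108349]), 'moment': array([ 0.02580652, -0.00215701,  0.00638693]), 'gripper_force': 0.0, 'opening': 0.08773786330750734} 0.0188
```

View pics/top0.png

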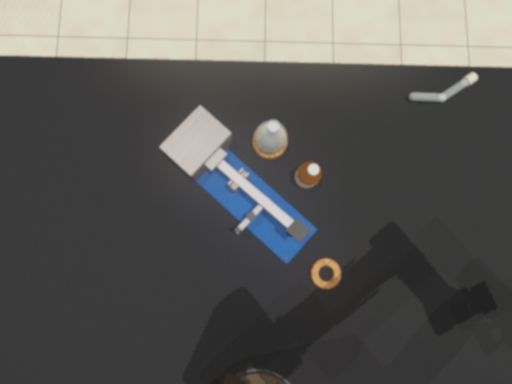

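View pics/scene0.png

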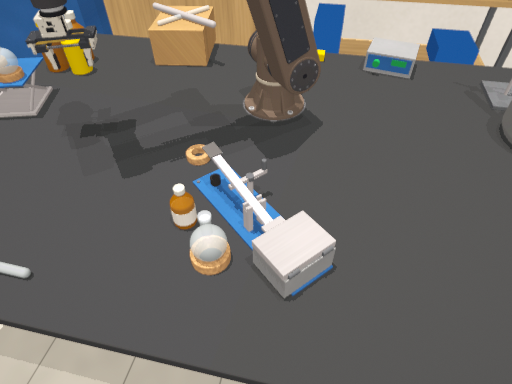

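The top view shows the box lid around (196,140), the lever running to the dark pad at (299,230), and the stop from about (262,207) to its peg at (239,230). The flask is at (270,138), the bottle at (309,174) and the spare ring at (326,273).

```bash
cat > h.py <<'E'
import numpy as np, cv2
from plant import imaging, ctrl
def pts(n,d):
    c=imaging.camera_model(n); K=c["mtx"]; v,u=np.mgrid[:384,:512]
    P=np.stack([(u-K[0,2])/K[0,0]*d,(v-K[1,2])/K[1,1]*d,d],-1)
    return (P-c["t"])@c["R"]
def ray(n,u,v,z):
    c=imaging.camera_model(n); r=c["R"].T@np.linalg.inv(c["mtx"])@[u,v,1]; o=-c["R"].T@c["t"]
    return o+r*(z-o[2])/r[2]
def proj(n,X):
    c=imaging.camera_model(n); p=c["mtx"]@(c["R"]@np.asarray(X)+c["t"]); return p[:2]/p[2]
E
python3 - <<'E'
from h import *
f=np.load("pics/top0.npz"); im,d=f["im"],f["d"]; P=pts("top",d)
hsv=cv2.cvtColor(im,cv2.COLOR_BGR2HSV)
b=cv2.inRange(hsv,(95,120,60),(125,255,255)); b[:, :150]=0; b[:100]=0
cs,_=cv2.findContours(b,0,2); print([ (cv2.contourArea(c),cv2.minAreaRect(c)) for c in cs if cv2.contourArea(c)>30])
for (u,v) in [(317,230),(288,262)]: print("corner",ray("top",u,v,.008).round(4))
for (u,v) in [(299,230),(239,230),(262,207),(196,140),(230,165),(216,158),(270,125),(326,262),(313,170)]: print(u,v,P[v,u].round(4))
m=((P[...,2]>.075)&(P[...,2]<.115)&(np.arange(512)[None]<235)&(np.arange(512)[None]>150)&(np.arange(384)[:,None]<185)&(np.arange(384)[:,None]>90)).astype(np.uint8)
cs,_=cv2.findContours(m,0,2); c=max(cs,key=cv2.contourArea); print("lid",cv2.boxPoints(cv2.minAreaRect(c)))
v0,u0=140,200
cr=cv2.resize(im[130:270,190:330],None,fx=4,fy=4,interpolation=cv2.INTER_CUBIC)
g=im*0; s=np.load("pics/scene0.npz")["im"]; cs2=cv2.resize(s[140:280,170:310],None,fx=4,fy=4,interpolation=cv2.INTER_CUBIC)
cv2.imwrite("pics/crop1.png",cv2.resize(np.hstack([cr,cs2]),(800,400)))
cv2.imwrite("pics/crop1.png",cr)
E
```

```text
[(1183.5, ((225.94754028320312, 192.5027618408203), (59.76084899902344, 24.60303497314453), 41.987213134765625)), (2114.0, ((257.1269226074219, 206.74986267089844), (120.31777954101562, 47.18898010253906), 41.478546142578125))]
corner [ 0.4939 -0.1626  0.008 ]
corner [ 0.4047 -0.0811  0.008 ]
299 230 [ 0.4905 -0.0924  0.1402]
239 230 [0.4887 0.0536 0.1265]
262 207 [ 0.5492 -0.0039  0.0914]
196 140 [0.7229 0.1719 0.0954]
230 165 [0.6757 0.0856 0.0068]
216 158 [0.6773 0.1188 0.0872]
270 125 [ 0.7454 -0.0185  0.1635]
326 262 [ 0.4073 -0.1824  0.0271]
313 170 [ 0.6412 -0.1297  0.1303]
lid [[158.30563 146.0302 ]
 [198.36224 102.33208]
 [258.40753 157.37358]
 [218.35092 201.0717 ]]
```

View pics/crop1.png

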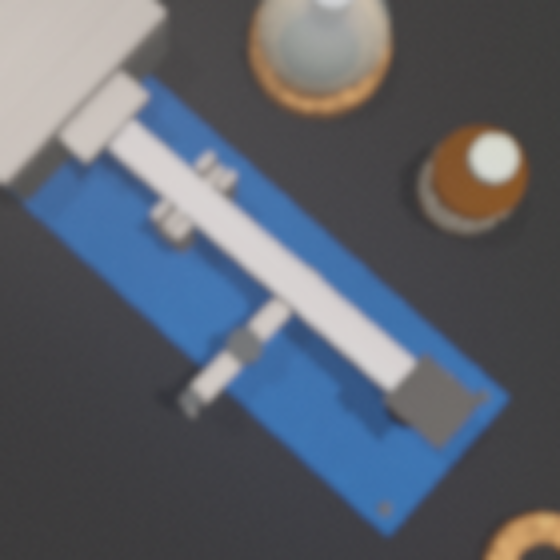

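```bash
python3 - <<'E'
from h import *
def R(x,y,z): return ray("top",190+(x+.5)/4-.5,130+(y+.5)/4-.5,z)
A,B,C,D=R(150,78,.008),R(508,397,.008),R(25,205,.008),R(388,534,.008)
for p,q in((B,A),(D,C),(B,D)): e=q-p; print(np.degrees(np.arctan2(e[1],e[0])),np.linalg.norm(e))
pad=R(434,402,.139); sad=R(194,198,.098); lip=R(104,117,.088); piv=R(244,345,.093); peg=R(191,400,.125)
print(pad,sad,lip,piv,peg)
e=lip-pad; yaw=np.arctan2(e[1],e[0]); print("yaw",np.degrees(yaw))
f=lambda th:np.array([[np.cos(th),-np.sin(th)],[np.sin(th),np.cos(th)]])
Rm=f(yaw)
# origin estimates
pc=(B+D)/2
for n,P,l in(("pad",pad,(-.2*np.cos(.22)+.0,0)),("sad",sad,(0,0)),("piv",piv,(-.09,.05))): print(n,P[:2]-Rm@np.array(l))
print("station local of end:",Rm.T@(pc[:2]-sad[:2]), "peg rel piv local",Rm.T@(peg-piv)[:2])
# fused from scene view: project predicted points
s=np.load("pics/scene0.npz")
o=sad[:2]
for n,l,z in(("pad",(-.195,0),.139),("piv",(-.09,.05),.093),("peg",(-.09,.098),.125),("saddle",(0,0),.098)):
    w=o+Rm@np.array(l); print(n,w.round(4),proj("scene",[*w,z]).round(1))
im=s["im"]; cv2.imwrite("pics/crop2.png",cv2.resize(im[140:240,190:290],None,fx=5,fy=5,interpolation=cv2.INTER_CUBIC))
E
```

```text
48.75551978368278 0.34105617818011097
48.83419338639717 0.3435441846728933
138.52938556238323 0.1273106172928949
[ 0.49017573 -0.09041057  0.139     ] [0.62006262 0.05899396 0.098     ] [0.67479344 0.11962358 0.088     ] [0.52575543 0.02515441 0.093     ] [0.48956686 0.05762056 0.125     ]
yaw 48.684883379939116
pad [0.6190332  0.05618679]
sad [0.62006262 0.05899396]
piv [0.62272792 0.05974252]
station local of end: [-0.24671652  0.01047602] peg rel piv local [0.00049331 0.04861502]
pad [ 0.4913 -0.0875] [212.3 149.6]
piv [0.5231 0.0244] [249.4 175.1]
peg [0.487  0.0561] [263.4 159.4]
saddle [0.6201 0.059 ] [254.  201.1]
```

View pics/crop2.png

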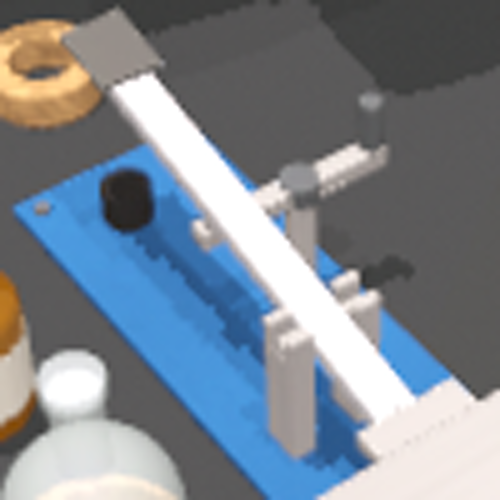

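The second view agrees with the predicted points to within about 1 px: pad at (212,149), peg top at (264,160). That gives station yaw 48.7°, pin at about (0.6205, 0.0583) and peg at about (0.488, 0.0565). Next I shut the fingers and travel high to a spot behind the peg.

```bash
python3 -m crank '[[[0.01,0.035,0],[0,0,-2],-1],[[0.01,0.04,0],[0,0,-2],-1],[[0.01,0.04,0],[0,0,-2],-1],[[0.01,0.04,0],[0,0,-2],-1],[[0.01,0.04,0],[0,0,-2],-1],[[0.01,0.04,0],[0,0,-2],-1],[[0.01,0.04,0],[0,0,-2],-1],[[0.01,0.04,0],[0,0,-2],-1],[[0.01,0.04,0],[0,0,-2],-1],[[0.01,0.04,0],[0,0,-2],-1]]'; python3 -m crank '[[[0.01,0.04,0],[0,0,-1],-1],[[0.01,0.04,0],[0,0,0],-1],[[0.01,0.04,0],[0,0,0],-1],[[0.01,0.04,0],[0,0,0],-1],[[0.01,0.04,0],[0,0,0],-1],[[0.01,0.04,0],[0,0,0],-1],[[0.005,0.035,0],[0,0,0],-1],[[0,0,0],[0,0,0],-1],[[0,0,0],[0,0,0],-1],[[0,0,0],[0,0,0],-1]]'
```

```text
clock: 1.1
tool_pos: [0.3749, -0.2198, 0.2265]
orientation: [180.0, 0.0, -176.0]
force: [0.8, 0.1, 0.8]
opening: 0.0134
gripper_force: 0.0
clock: 2.1
tool_pos: [0.4397, 0.0531, 0.2263]
orientation: [-180.0, -0.0, -177.0]
force: [-0.2, 0.1, 0.1]
opening: 0.0003
gripper_force: 0.0
```

```bash
python3 -m crank '[[[0,0,-0.03],[0,0,0],-1],[[0,0,-0.03],[0,0,0],-1],[[0,0,-0.03],[0,0,0],-1],[[0,0,-0.02],[0,0,0],-1],[[0,0,-0.01],[0,0,0],-1],[[0,0,0],[0,0,0],-1]]'; python3 - <<'E'
from h import *
th=np.radians(48.7);R=np.array([[np.cos(th),-np.sin(th)],[np.sin(th),np.cos(th)]]);o=np.array([.6206,.0583])
n=np.array([.70,-.72])
for a in np.arange(0,1.46,.1):
    p=np.array([-.09,.05])+.048*np.array([np.sin(a),np.cos(a)])
    print(round(a,1),(o+R@(p-n*.0165)).round(4))
im,d=imaging.snapshot("scene"); im2,_=imaging.snapshot("top")
cv2.imwrite("pics/pre.png",np.hstack([cv2.resize(im[100:230,190:320],(400,400)),cv2.resize(im2[150:280,180:310],(400,400))]))
E
```

```text
clock: 2.7
tool_pos: [0.4394, 0.0525, 0.1057]
orientation: [-179.9, -0.1, -177.0]
force: [0.0, 1.2, 0.7]
opening: 0.0
gripper_force: 0.0
0.0 [0.471  0.0545]
0.1 [0.4744 0.058 ]
0.2 [0.478  0.0611]
0.3 [0.482  0.0638]
0.4 [0.4862 0.0661]
0.5 [0.4906 0.0679]
0.6 [0.4952 0.0694]
0.7 [0.4999 0.0703]
0.8 [0.5047 0.0708]
0.9 [0.5095 0.0708]
1.0 [0.5143 0.0703]
1.1 [0.519  0.0694]
1.2 [0.5235 0.0679]
1.3 [0.528  0.0661]
1.4 [0.5322 0.0638]
```

View pics/pre.png

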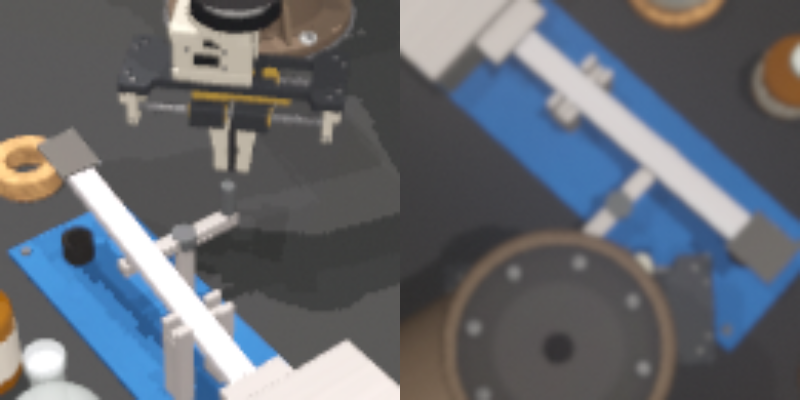

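The fingertips are just behind the peg on the base side, with the peg top at (229,185) in the left panel and nothing touched yet. Next I push it round the arc.

```bash
python3 -m crank '[[[0.01,0.001,0],[0,0,0],-1],[[0.01,0.001,0],[0,0,0],-1],[[0.006,0,0],[0,0,0],-1],[[0.006,0,0],[0,0,0],-1],[[0.003,0.003,0],[0,0,0],-1],[[0.004,0.003,0],[0,0,0],-1],[[0.004,0.003,0],[0,0,0],-1]]';  python3 -m crank '[[[0.004,0.002,0],[0,0,0],-1],[[0.004,0.002,0],[0,0,0],-1],[[0.005,0.001,0],[0,0,0],-1],[[0.005,0.001,0],[0,0,0],-1],[[0.005,0,0],[0,0,0],-1],[[0.005,0,0],[0,0,0],-1],[[0.005,0,0],[0,0,0],-1]]'
```

```text
clock: 3.5
tool_pos: [0.4822, 0.0647, 0.1061]
orientation: [-180.0, -0.1, -177.0]
force: [-3.1, 0.1, 0.4]
opening: 0.0001
gripper_force: 1.5
clock: 4.2
tool_pos: [0.5171, 0.0712, 0.1067]
orientation: [180.0, 0.1, -176.9]
force: [-2.7, 2.5, 0.4]
opening: 0.0002
gripper_force: 1.4
```

```bash
python3 -m crank '[[[0.005,-0.002,0],[0,0,0],-1],[[0.005,-0.002,0],[0,0,0],-1],[[0.004,-0.002,0],[0,0,0],-1],[[0.003,-0.002,0],[0,0,0],-1],[[0,0,0],[0,0,0],-1]]'; python3 - <<'E'
from h import *
im,d=imaging.snapshot("scene"); im2,_=imaging.snapshot("top")
cv2.imwrite("pics/push.png",np.hstack([cv2.resize(im[100:230,190:320],(400,400)),cv2.resize(im2[150:280,180:310],(400,400))]))
E
```

```text
clock: 4.7
tool_pos: [0.533, 0.0624, 0.1064]
orientation: [180.0, -0.0, -177.0]
force: [-2.5, 3.5, 0.7]
opening: 0.0002
gripper_force: 1.8
```

View pics/push.png

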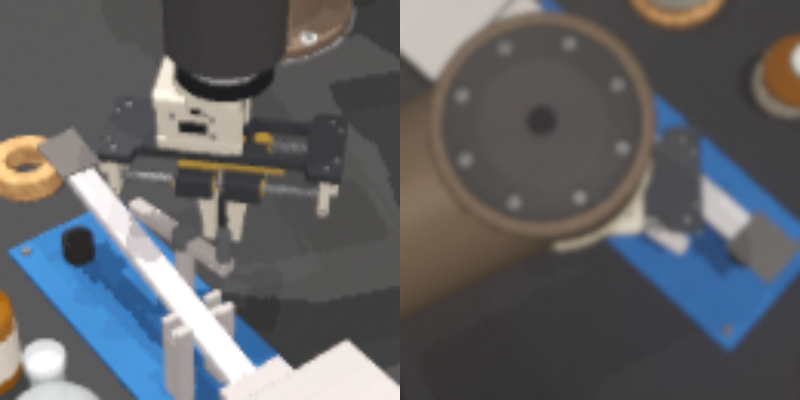

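The stop is now almost parallel with the lever, its arm at about (155,220) in the left panel. The force hasn't risen yet, so I press on gently to find the end stop.

```bash
python3 -m crank '[[[0.002,-0.001,0],[0,0,0],-1],[[0.002,-0.001,0],[0,0,0],-1],[[0,0,0],[0,0,0],-1]]';python3 -m crank '[[[0.002,-0.001,0],[0,0,0],-1],[[0,0,0],[0,0,0],-1]]'
```

```text
clock: 5.1
tool_pos: [0.5339, 0.0619, 0.1061]
orientation: [179.9, -0.3, -177.0]
force: [-18.6, 17.2, 10.6]
opening: 0.0008
gripper_force: 10.4
clock: 5.3
tool_pos: [0.5343, 0.0617, 0.106]
orientation: [179.8, -0.4, -177.0]
force: [-26.7, 22.8, 16.4]
opening: 0.0007
gripper_force: 14.8
```

At the end stop the force rises to about 35 N without further motion. I back off, rise, and look.

```bash
python3 -m crank '[[[-0.01,0.007,0],[0,0,0],-1],[[-0.01,0.007,0],[0,0,0],-1],[[-0.015,0.006,0],[0,0,0],-1],[[0,0,0.03],[0,0,0],-1],[[0,0,0.04],[0,0,0],-1],[[0,0,0.03],[0,0,0],-1],[[0,-0.04,0],[0,0,0],-1],[[0,-0.04,0],[0,0,0],-1],[[0,-0.04,0],[0,0,0],-1],[[-0.015,-0.04,0],[0,0,0],-1],[[0,0,0],[0,0,0],-1],[[0,0,0],[0,0,0],-1]]'; python3 - <<'E'
from h import *
im,d=imaging.snapshot("scene"); im2,_=imaging.snapshot("top")
cv2.imwrite("pics/out.png",np.hstack([cv2.resize(im[100:230,190:320],(400,400)),cv2.resize(im2[130:260,180:310],(400,400))]))
E
```

```text
clock: 6.5
tool_pos: [0.4883, -0.0813, 0.2067]
orientation: [-180.0, 0.0, -177.1]
force: [0.5, 0.3, 0.4]
opening: 0.0004
gripper_force: 0.0
```

View pics/out.png

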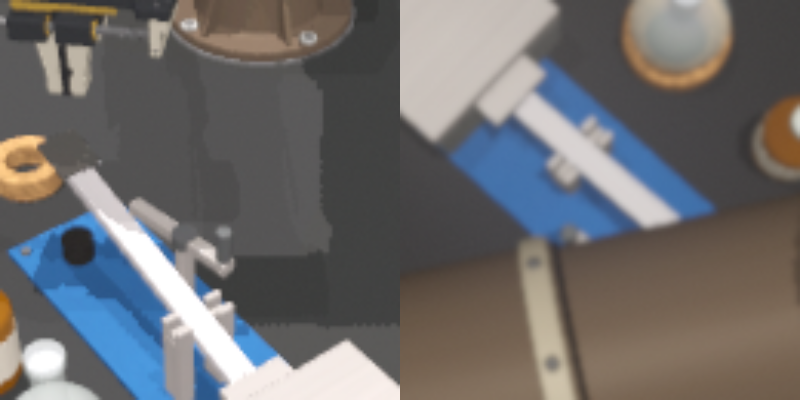

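The stop stays fully out: peg at (225,240) beside the lever, blocking arm clear of it. Now the pad press.

```bash
python3 -m crank '[[[0.0025,-0.0085,-0.02],[0,0,0],-1],[[0,0,-0.03],[0,0,0],-1],[[0,0,-0.01],[0,0,0],-1],[[0,0,-0.005],[0,0,0],-1],[[0,0,-0.005],[0,0,0],-1],[[0,0,-0.005],[0,0,0],-1],[[0,0,-0.005],[0,0,0],-1],[[0,0,-0.005],[0,0,0],-1]]'; python3 -m crank '[[[0,0,-0.006],[0,0,0],-1],[[0,0,-0.006],[0,0,0],-1],[[0,0,-0.006],[0,0,0],-1],[[0,0,-0.006],[0,0,0],-1],[[0,0,-0.006],[0,0,0],-1],[[0,0,-0.006],[0,0,0],-1],[[0,0,-0.006],[0,0,0],-1]]'
```

```text
clock: 7.4
tool_pos: [0.4922, -0.089, 0.123]
orientation: [-179.9, 0.1, -176.9]
force: [-3.1, -2.8, 6.0]
opening: 0.0005
gripper_force: 2.9
clock: 8.1
tool_pos: [0.4919, -0.0893, 0.0808]
orientation: [-179.9, 0.0, -176.9]
force: [-4.2, -4.2, 6.7]
opening: 0.0003
gripper_force: 3.7
```

```bash
python3 -m crank '[[[0,0,-0.006],[0,0,0],-1],[[0,0,-0.006],[0,0,0],-1],[[0,0,-0.005],[0,0,0],-1],[[0,0,-0.005],[0,0,0],-1],[[0,0,-0.003],[0,0,0],-1],[[0,0,-0.002],[0,0,0],-1],[[0,0,0],[0,0,0],-1]]';python3 -m crank '[[[0,0,-0.002],[0,0,0],-1],[[0,0,-0.001],[0,0,0],-1],[[0,0,0],[0,0,0],-1]]'
```

```text
clock: 8.8
tool_pos: [0.4938, -0.0884, 0.0556]
orientation: [-180.0, 0.2, -176.8]
force: [-6.5, 2.7, 22.6]
opening: 0.0005
gripper_force: 11.1
clock: 9.1
tool_pos: [0.4941, -0.0884, 0.055]
orientation: [-180.0, 0.3, -176.8]
force: [-16.1, 4.8, 49.8]
opening: 0.0
gripper_force: 24.9
```

```bash
python3 -m crank '[[[0,0,0.002],[0,0,0],-1],[[0,0,0],[0,0,0],-1],[[0,0,0],[0,0,0],-1],[[0,0,0],[0,0,0],-1]]'; python3 - <<'E'
from h import *
im,d=imaging.snapshot("scene"); im2,d2=imaging.snapshot("top")
cv2.imwrite("pics/down.png",np.hstack([cv2.resize(im[120:300,160:340],(400,400)),cv2.resize(im2[90:270,150:330],(400,400))]))
# lid plane fit around lid centre
P=pts("top",d2); Q=P[125:155,182:212].reshape(-1,3)
A=np.c_[Q[:,:2],np.ones(len(Q))]; k=np.linalg.lstsq(A,Q[:,2],rcond=None)[0]
print("lid angle",np.arctan(np.hypot(*k[:2])), k)
E
```

```text
clock: 9.5
tool_pos: [0.4939, -0.0884, 0.0554]
orientation: [-180.0, 0.3, -176.8]
force: [-9.2, 2.8, 30.2]
opening: 0.0007
gripper_force: 15.1
lid angle 1.0348319764815754 [-1.44970259 -0.85612479  1.3046623 ]
```

View pics/down.png

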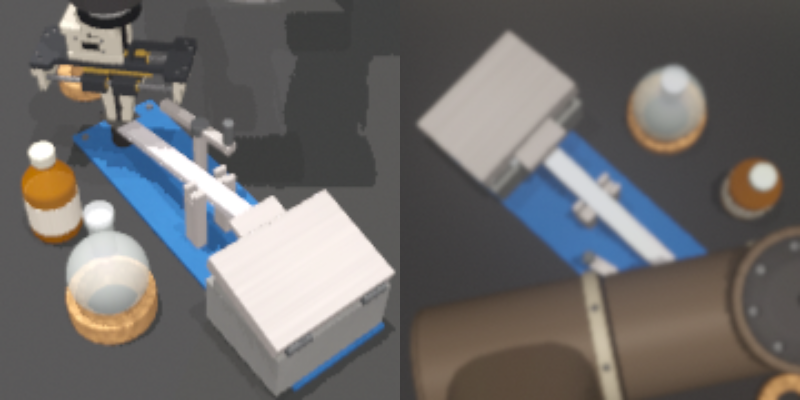

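The lever is down on its buffer, the lid is raised with a gap at its front edge, and the bystanders are where they were. The plane-fit patch ran past the edge of the lid, so I measure the lid angle again on a smaller patch.

```bash
python3 - <<'E'
from h import *
im2,d2=imaging.snapshot("top"); P=pts("top",d2); Q=P[128:146,188:206].reshape(-1,3)
Q=Q[abs(Q[:,2]-np.median(Q[:,2]))<.03]
k=np.linalg.lstsq(np.c_[Q[:,:2],np.ones(len(Q))],Q[:,2],rcond=None)[0]
print("lid angle",np.arctan(np.hypot(*k[:2])),k,len(Q)); print(ctrl.get_obs()["force"])
E
```

```text
lid angle 0.26171976153510595 [-0.17487073 -0.20290705  0.27633858] 321
[-9.52031192  3.24907227 30.43990664]
```

The lid is at about 0.26 rad, which is fully open, and the lever is held down with a steady 30 N.

```bash
python3 -c "
from plant import close_job
print(close_job())"
```

```text
the job is handed in; nothing more can be done
None
```

The job is handed in: the stop is swung out to its end stop, the lever is held down on its buffer with about 30 N, the lid is held open at about 0.26 rad, and the flask, bottle and cork rings were not touched; the result of the judging was not shown.

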